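Hand the crimp queue over to the press rail

ROBOT

A 6-joint arm with a two-finger parallel gripper is mounted at the origin on a cart in front of the work surface, level with it; the furniture and walls round the work are solid. World frame = base frame: x ahead of the robot, y to its left, z up, the work surface at z = 0. Lengths are in mm, angles in rad, forces in N, time in s.
With the tool pointing down it reaches from about 275 to 750 mm from the base axis. Payload 10.2 kg.
Tool frame: the origin (TCP) lies at the centre of the arm's flange, where the gripper is bolted on; the fingertips stand 173 mm ahead of it and the grasp point (between the pads) lies 155 mm ahead of it; z points along the fingers, y is the line along which they close (so a half turn about z gives the same grasp; the last joint's range is limited). The gripper opens to 85 mm and grips with 20 to 120 N. Pads are 22 mm wide; open, the fingers measure 114 mm over their backs; the gripper's body (76 mm by 85 mm) begins 54 mm behind the grasp point. The pads swing forward as they close: fully open they stand 13 mm farther back than shut.
Start: joints at [0.971, 0.313, 1.498, -0, 1.331, -0.223], TCP at [193.186, 488.172, 404.694] pointing down, gripper open.
Joint ranges: [-2.94, 2.94], [-0.97, 2.17], [0.19, 2.56], [-1.23, 4.37], [0.02, 3.11], [-2.88, 2.88]. Speed limits (rad/s): [2.39, 2.39, 3.01, 3.14, 3.14, 3.14].

INTERFACE

Orientations are given as a unit quaternion [w, x, y, z].
In Python, from rig import ctrl, viewer, monitor gives the robot as it stands (ctrl), with the cameras (viewer) and the readings (monitor).
- The arm moves only by the tool run_rows, called as name(argument=value, ...), one argument or row to a line, values as JSON. Schema: {"type":"object","properties":{"increments":{"type":"array","items":{"type":"array","items":{"type":"number"},"minItems":6,"maxItems":6},"minItems":1,"maxItems":8},"aperture":{"type":"number"},"grip_force":{"type":"number"},"only":{"type":"string"},"quiet":{"type":"boolean"},"lines":{"type":"string"}},"required":["increments"],"additionalProperties":false}. increments is a list of rows, 1 to 8 of them, each of 6 numbers: dx, dy, dz in a scale on which 1.0 is 1000 mm, then a rotation vector rx, ry, rz in fractions of the full range, 1 being pi/2 rad; each row is the pose to reach, as a shift and turn from the pose commanded when the call began, along the tool's axes at that moment; what a row does not reach only later rows make up. A row lasts 1/10 s, in which the tool goes at most 50 mm and 0.15 rad, less where a joint would pass 70% of its speed; a pose out of reach is approached as far as the arm can. aperture is the opening from 0.0 (shut) to 1.0 (fully open), set as the call begins (left out keeps the last). The fingers move at their own pace and stop on an object; grip_force is the grip in N (left out, the last holds). Time passes only in rows, so rows that do not move let the fingers close. The tool returns the time, the measured TCP pose, the force, the opening and the grip force at its end. only (a regular expression) keeps the lines of the reply that match it, lines (a string "A,B") keeps lines A to B, and quiet returns only ok. Input that does not fit is refused with a message, and nothing moves.
- monitor.sense(): the state, without advancing time (a new reading comes with each control period).
- viewer.capture(name): name is "scene" or "top"; returns the picture (384x512x3 uint8, red, green, blue); there is no depth.
- viewer.calibration(name): a dict with "fx", "fy", "cx", "cy" (pixels), "position" and "attitude" of the camera in the world. Camera axes: x right, y down, z forward; pixel columns grow to the right and rows downward; lengths in mm; the calibration is good to about 2 mm. A picture is of the moment at which its call begins. calibration takes no time and is no camera call.
- ctrl.finish_job(): hands the job in; it is judged then, once.
The state is a dict: "time_s": time; "joints": joint angles; "dq": joint speeds; "tau": joint torques, N m; "eef_pos": TCP position; "ee_rot": TCP orientation; "force": force on the tool from outside, world axes, zero at the start; "wrist_torque": the same for the moment, N m; "grip_width": opening from 0.0 (shut) to 1.0 (fully open); "grip_force": force on a finger pad.
Only numpy, scipy, OpenCV 4.12 (cv2) and the standard library are available. Lean on these libraries where they do the work, as an engineer would, in place of code of your own. Each camera call takes 0.05 s, during which the arm holds its last target. There are 200 camera calls.

TASK

The four crimp ferrules on the left counter's pin rail stand in the order in which their hoses will be crimped, the first one next to the rail's carrying handle. Move them all onto the empty pin rail on the right counter, which the press operator will carry off, and keep the queue: the ferrule nearest the handle on the left rail goes on the pin nearest the handle on the right rail, and so on down the row. Leave each one standing upright over its own pin, right down on its block.

Things in the scene. Friction and masses are not known exactly. Their poses are not given: they have to be found in the camera images.
- ferrule_medium: The slimmest and shortest of the four: a plain steel crimp ferrule, an open sleeve standing upright over a pin. 32 mm diameter, 45 mm tall. Clear bore from below 26 mm. Grip it round the barrel from above, fingers on either side of the rail. Origin: centre of its lower end; z up along its axis.
- ferrule_steel: A plain steel crimp ferrule, an open sleeve standing upright over a pin. 38 mm diameter, 52 mm tall. Clear bore from below 31 mm. Grip it round the barrel from above, fingers on either side of the rail. Origin: centre of its lower end; z up along its axis.
- ferrule_brass: A brass crimp ferrule, an open sleeve standing upright over a pin. 38 mm diameter, 52 mm tall. Clear bore from below 31 mm. Grip it round the barrel from above, fingers on either side of the rail. Origin: centre of its lower end; z up along its axis.
- ferrule_wide: The thickest and tallest: a bright metal crimp ferrule, an open sleeve standing upright over a pin. 44 mm diameter, 60 mm tall. Clear bore from below 33 mm. Grip it round the barrel from above, fingers on either side of the rail. Origin: centre of its lower end; z up along its axis.
- block_a: Black plastic pin block, 46 x 46 mm, one of four alike fixed on the left rail: the one on which the slim ferrule (ferrule_medium) stands at the start. An upright steel pin, 8 mm thick, rises 30 mm above its three seat ribs, whose tops are 10 mm above the origin. Origin: middle of its underside, under the pin; z up, y along the rail towards the handle.
- block_b: Black plastic pin block, 46 x 46 mm, one of four alike fixed on the left rail: the one on which the 38 mm steel ferrule (ferrule_steel) stands at the start. An upright steel pin, 8 mm thick, rises 30 mm above its three seat ribs, whose tops are 10 mm above the origin. Origin: middle of its underside, under the pin; z up, y along the rail towards the handle.
- block_c: Black plastic pin block, 46 x 46 mm, one of four alike fixed on the left rail: the one on which the brass ferrule (ferrule_brass) stands at the start. An upright steel pin, 8 mm thick, rises 30 mm above its three seat ribs, whose tops are 10 mm above the origin. Origin: middle of its underside, under the pin; z up, y along the rail towards the handle.
- block_d: Black plastic pin block, 46 x 46 mm, one of four alike fixed on the left rail: the one on which the wide ferrule (ferrule_wide) stands at the start. An upright steel pin, 8 mm thick, rises 30 mm above its three seat ribs, whose tops are 10 mm above the origin. Origin: middle of its underside, under the pin; z up, y along the rail towards the handle.
- left_rail: Pin rail on the left counter, full at the start. Fixed. Aluminium bar 32 mm wide with 4 pin blocks and, at one end, a carrying handle (steel bail, wooden grip, at y = 148, 63 mm high). Origin: on the counter, mid-row; z up, y along the rail TOWARDS the handle. Pins 8 mm thick at x = 0, y = 99, 33, -33, -99 mm; seats at z = 22, pin tips at 52 mm in this frame.
- right_rail: Pin rail on the right counter (top at z = 5 mm), empty. Fixed. Aluminium bar 32 mm wide with 4 pin blocks and, at one end, a carrying handle (steel bail, wooden grip, at y = 148, 63 mm high). Origin: on the counter, mid-row; z up, y along the rail TOWARDS the handle. Pins 8 mm thick at x = 0, y = 99, 33, -33, -99 mm; seats at z = 22, pin tips at 52 mm in this frame.

How it is judged:
By the outcome, as a careful person would: the job done as asked, in the order asked, and still so for the second after the job is handed in, with the robot touching nothing.
It also fails if it takes over 106 s, if anything falls off the work surface, if the arm or the gripper's body presses on something with over 40 N, if the wrist force passes 120 N, or if a joint passes its speed limit or range.

## Working session

There is one attempt and no reset: what is moved stays moved. The work goes in short steps, Python scripts to look and compute and a tool call to move; the robot and the scene stay as the last step left them, time stands still between calls to the robot, and variables do not carry over. Pictures are saved under pics/ and viewed, at most 14 in all, crops included, and the job is handed in when it is done.

```bash
ls; mkdir -p pics
```

Run:
```python
from rig import ctrl, viewer, monitor
import cv2
print(monitor.sense())
for n in("scene","top"):
    print(n,viewer.calibration(n)); cv2.imwrite(f"pics/{n}0.png",viewer.capture(n)[:,:,::-1])
```

```text
pics
rig.py
{'time_s': 0.0, 'joints': array([ 9.70572312e-01,  3.13493696e-01,  1.49845629e+00, -2.37333571e-05,
        1.33105521e+00, -2.23436575e-01]), 'dq': array([-1.40623214e-03, -3.67734102e-04, -1.12731471e-03,  9.80509548e-05,
       -6.39987828e-04, -6.59326721e-04]), 'tau': array([ 6.33785821e-04, -4.12259102e+01, -2.59737897e+01, -1.52649791e-04,
        4.10235618e-03,  1.26482138e-05]), 'eef_pos': array([193.1747444 , 488.12733966, 404.10533728]), 'ee_rot': array([-2.72149655e-04,  1.87278456e-01,  9.82306613e-01, -6.51832978e-04]), 'force': array([-0.05590775,  0.01585171,  0.0378964 ]), 'wrist_torque': array([ 0.0019519 , -0.05968617,  0.02400026]), 'grip_force': 0.0, 'grip_width': 1.003570037772662}
scene {'fx': 385.3805714452073, 'fy': 385.3805714452073, 'cx': 262.4831070341906, 'cy': 190.69974762053542, 'position': array([  84.48062729, -742.49013699,  654.06217946]), 'attitude': array([-0.43687318,  0.8619876 , -0.22435378,  0.12563672])}
top {'fx': 347.15158363802186, 'fy': 347.15158363802186, 'cx': 253.27651949284166, 'cy': 195.024113678379, 'position': array([376.94734199, -17.13900202, 866.99189499]), 'attitude': array([-0.07006334,  0.71394064, -0.69394109,  0.06185183])}
```

View pics/scene0.png

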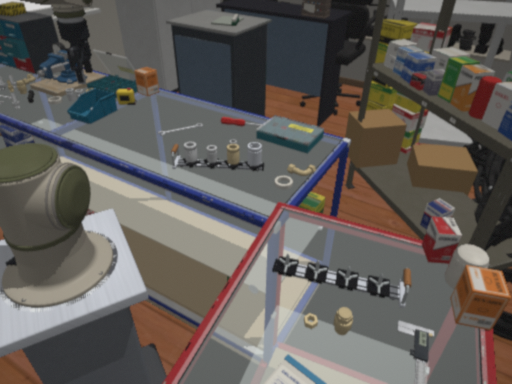

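View pics/top0.png

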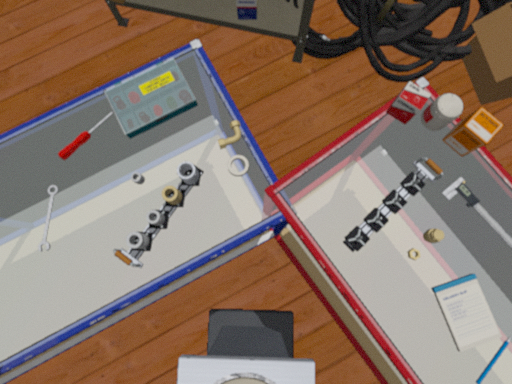

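The scene view shows the left rail with ferrules at about (190,152), (212,155), (233,155) brass and (255,154), handle at its left end (177,155). The top view has the left handle at about (128,258) and the right handle at about (428,168). I'll enlarge both views to measure.

Run:
```python
import cv2,numpy as np
t=cv2.imread("pics/top0.png"); s=cv2.imread("pics/scene0.png")
def c(im,x,y,w,h,k,n):
    o=cv2.resize(im[y:y+h,x:x+w],None,fx=k,fy=k,interpolation=cv2.INTER_CUBIC)
    for i in range(0,w,10): cv2.putText(o,str(x+i),(i*k,8),0,.3,(0,0,255),1); cv2.line(o,(i*k,10),(i*k,14),(0,0,255),1)
    for i in range(0,h,10): cv2.putText(o,str(y+i),(0,i*k+4),0,.3,(0,0,255),1); cv2.line(o,(20,i*k),(24,i*k),(0,0,255),1)
    cv2.imwrite(f"pics/{n}.png",o)
c(t,110,155,100,115,5,"cl"); c(t,335,145,115,115,5,"cr")
c(s,165,130,110,50,7,"sl"); c(s,265,245,155,65,5,"sr")
```

```text
(no output)
```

View pics/cl.png

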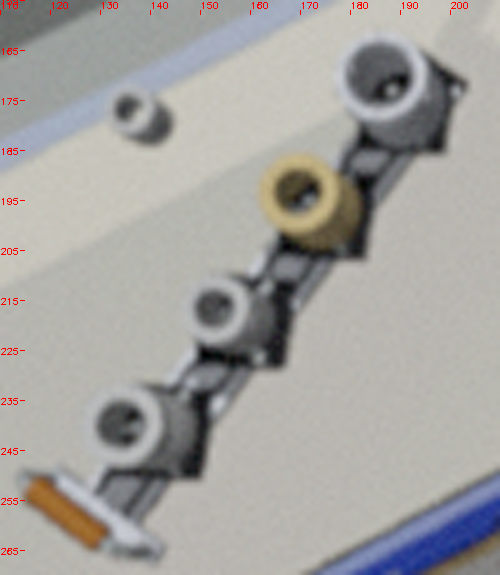

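View pics/cr.png

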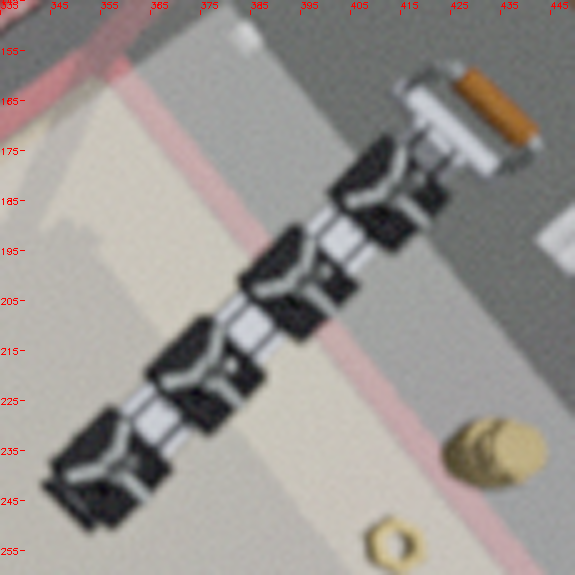

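View pics/sl.png

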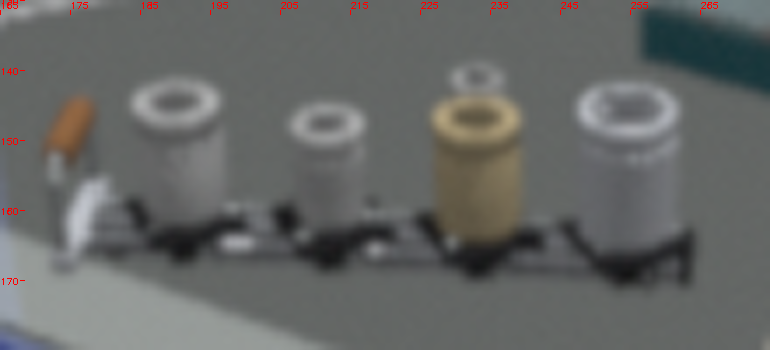

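View pics/sr.png

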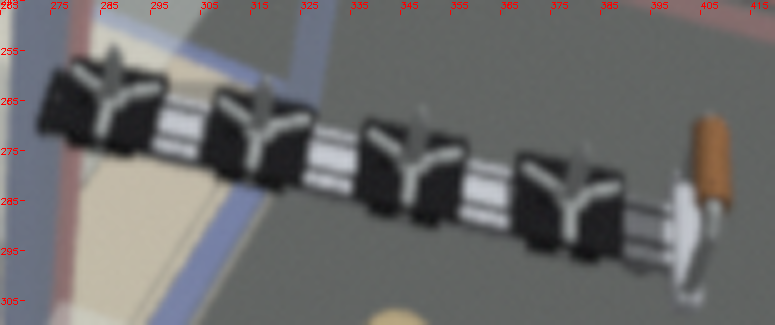

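The top crop puts the ferrule rim centres, in order from the handle, at steel (135.0,239.4), medium (153.4,216.6), brass (169.8,193.2) and wide (186.2,170.6). In the scene view they are at (189.7,144.6), (211.4,147.3), (232.7,146.4) and (254.3,145.1). The right pin tips read (417.8,182), (399.2,198.8), (380.8,217.8), (361.2,236.6) in the top view and (382,273.6), (349.2,265.8), (317.8,260.2), (287,254.2) in the scene view. Next I triangulate and fit.

Create h.py:
```python
import numpy as np
from rig import ctrl, viewer, monitor
from scipy.spatial.transform import Rotation as R
def ray(n,p):
    c=viewer.calibration(n); q=c["attitude"]
    d=R.from_quat([*q[1:],q[0]]).apply([(p[0]-c["cx"])/c["fx"],(p[1]-c["cy"])/c["fy"],1])
    return np.array(c["position"]),d/np.linalg.norm(d)
def proj(n,X):
    c=viewer.calibration(n); q=c["attitude"]
    v=R.from_quat([*q[1:],q[0]]).inv().apply(np.array(X)-c["position"])
    return np.c_[c["cx"]+c["fx"]*v[:,0]/v[:,2],c["cy"]+c["fy"]*v[:,1]/v[:,2]]
def tri(a,b):
    (p,d),(q,e)=ray("top",a),ray("scene",b)
    t=np.linalg.lstsq(np.c_[d,-e],q-p,rcond=None)[0]
    A,B=p+t[0]*d,q+t[1]*e
    return (A+B)/2,np.linalg.norm(A-B)
```

Run:
```python
from h import *
from scipy.optimize import least_squares
np.set_printoptions(precision=2,suppress=True)
LT=[(135,239.4),(153.4,216.6),(169.8,193.2),(186.2,170.6)];LS=[(189.7,144.6),(211.4,147.3),(232.7,146.4),(254.3,145.1)]
RT=[(417.8,182),(399.2,198.8),(380.8,217.8),(361.2,236.6)];RS=[(382,273.6),(349.2,265.8),(317.8,260.2),(287,254.2)]
for T,S,h in((LT,LS,[74,67,74,82]),(RT,RS,[52]*4)):
    P=[]
    for a,b in zip(T,S): x,g=tri(a,b);P.append(x);print(x,g)
    P=np.array(P);print("spacing",np.linalg.norm(np.diff(P,axis=0),axis=1))
    def pts(v):
        y=np.array([99,33,-33,-99.]);u=np.array([np.cos(v[3]),np.sin(v[3])])
        return np.c_[v[0]+y*u[0],v[1]+y*u[1],v[2]+np.array(h)]
    f=lambda v:np.r_[(proj("top",pts(v))-T).ravel(),(proj("scene",pts(v))-S).ravel()]
    d=P[0]-P[3]
    r=least_squares(f,[*P.mean(0)[:2],0,np.arctan2(d[1],d[0])]);print("fit",r.x,"res",r.fun.reshape(2,4,2));print(pts(r.x))
s=monitor.sense();print(R.from_quat([*s["ee_rot"][1:],s["ee_rot"][0]]).as_matrix())
```

```text
[416.43 261.    72.8 ] 0.2803724902299385
[471.19 224.7   67.13] 1.2639599652925422
[526.24 188.96  73.66] 1.0932595864148666
[580.02 152.05  82.32] 2.491985612272503
spacing [65.94 65.96 65.8 ]
fit [498.47 206.88  -0.62   2.56] res [[[-0.34  0.29]
  [ 0.05 -0.1 ]
  [ 0.24 -0.08]
  [ 0.23 -0.81]]

 [[-0.2  -0.19]
  [-0.32  0.19]
  [-0.21  0.16]
  [-0.15  0.22]]]
[[415.87 261.45  73.38]
 [470.93 225.07  66.38]
 [526.   188.69  73.38]
 [581.07 152.31  81.38]]
[ 575.43 -399.11   54.69] 5.831196125968888
[ 531.27 -350.96   56.07] 1.6796275099866165
[ 484.27 -305.74   55.17] 0.13146762598105632
[ 438.11 -258.55   53.87] 2.1964629229548556
spacing [65.35 65.23 66.02]
fit [ 507.49 -328.6     2.77   -0.79] res [[[ 0.64 -1.74]
  [ 0.45  0.04]
  [-0.31 -0.02]
  [-0.24  0.49]]

 [[-0.84  0.02]
  [-0.36  0.97]
  [-0.21 -0.05]
  [ 0.35 -0.45]]]
[[ 577.11 -398.98   54.77]
 [ 530.7  -352.06   54.77]
 [ 484.29 -305.13   54.77]
 [ 437.88 -258.21   54.77]]
[[-0.93  0.37 -0.  ]
 [ 0.37  0.93 -0.  ]
 [ 0.   -0.   -1.  ]]
```

Left spacing came out at 66 mm and the heights agree with the text, so the fit is good. The handle-first order is steel, medium, brass, wide. Next I check the rim heights between the counters and work out the first move.

Add to h.py:
```python
L=np.array([[415.9,261.4],[471,225],[526,188.7],[581,152.3]]); RR=np.array([[577,-399],[530.7,-352],[484.3,-305.1],[437.9,-258.2]])
AL,AR=0.987,0.780
def go(xy,z,ang):
    "shift and turn, tool axes, to TCP x,y,z with closing axis at world angle ang"
    s=monitor.sense(); M=R.from_quat([*s["ee_rot"][1:],s["ee_rot"][0]])
    c,n=np.cos(ang),np.sin(ang)
    T=R.from_matrix(np.c_[[-n*-1*-1,c,0],[c,n,0],[0,0,-1]]) 
    print(np.round(s["eef_pos"],1),"shift",np.round(M.inv().apply(np.r_[xy,z]-s["eef_pos"]),1),"turn",np.round((M.inv()*T).as_rotvec(),3), "F",np.round(s["force"],1))
```

Run:
```python
from h import *
print(tri((275,190),(283,208)),tri((197,44),(345,142)))
go(L[0],300,AL)
```

```text
(array([555.62255642, -59.6251891 ,  -2.27713939]), np.float64(0.15982223081971594)) (array([967.00494541, 167.40775288, -11.4903229 ]), np.float64(6.2312368835921905))
[193.2 488.1 404.2] shift [-290.6 -128.8  104.3] turn [-0.001 -0.     0.207] F [-0.1 -0.1  0.5]
```

The manual's scale: shifts go in shares of 1000 mm and turns go in shares of pi/2 rad. Converting my numbers, -290.6 mm / 1000 = -0.2906, -262 mm / 1000 = -0.262, 0.207 rad / 1.5708 = 0.1318.

run_rows(
  increments=[
    [-0.04, -0.018, 0.01, 0, 0, 0.0191],
    [-0.085, -0.038, 0.03, 0, 0, 0.0509],
    [-0.13, -0.058, 0.05, 0, 0, 0.0764],
    [-0.175, -0.078, 0.07, 0, 0, 0.1019],
    [-0.22, -0.098, 0.09, 0, 0, 0.121],
    [-0.262, -0.116, 0.1, 0, 0, 0.1318],
    [-0.2906, -0.1288, 0.104, 0, 0, 0.1318],
    [-0.2906, -0.1288, 0.104, 0, 0, 0.1318],
  ],
  aperture=1.0,
  grip_force=40,
)

```text
time_s: 0.9
eef_pos: [418.5, 258.6, 299.5]
ee_rot: [-0.0, 0.29, 0.957, -0.001]
force: [-0.2, 0.4, -0.4]
grip_width: 1.001
grip_force: 0.0
```

Run:
```python
from h import *
go(L[0],203,AL)
```

```text
[418.5 258.6 299.5] shift [ 3.7  1.1 96.5] turn [-0.002 -0.    -0.005] F [-0.2  0.4 -0.4]
```

To row units: 96 mm / 1000 = 0.096, 85 mm / 1000 = 0.085.

run_rows(
  increments=[
    [0, 0, 0.03, 0, 0, 0],
    [0, 0, 0.06, 0, 0, 0],
    [0, 0, 0.085, 0, 0, 0],
    [0, 0, 0.096, 0, 0, 0],
    [0, 0, 0.096, 0, 0, 0],
    [0, 0, 0.096, 0, 0, 0],
  ],
)

```text
time_s: 1.5
eef_pos: [416.2, 261.8, 205.6]
ee_rot: [0.0, 0.288, 0.958, 0.0]
force: [-0.3, 0.5, 0.5]
grip_width: 0.998
grip_force: 0.0
```

Run:
```python
from h import *
go(L[0],203,AL)
import cv2
t=viewer.capture("top")[140:290,90:240,::-1];s=viewer.capture("scene")[110:190,140:290,::-1]
cv2.imwrite("pics/g1.png",cv2.resize(np.vstack([t,s]),None,fx=2.6,fy=2.6,interpolation=2))
```

```text
[416.2 261.8 205.6] shift [-0.  -0.5  2.6] turn [0.001 0.001 0.   ] F [-0.3  0.5  0.5]
```

View pics/g1.png

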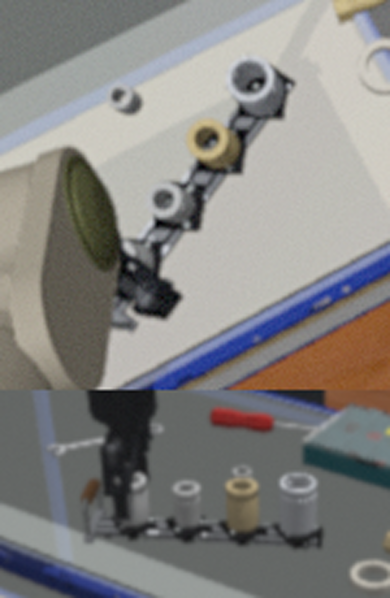

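The gripper straddles the steel ferrule, with its fingers on either side of the rail. I close and lift.

To row units: 2 mm / 1000 = 0.002.

run_rows(
  increments=[
    [0, 0, 0.002, 0, 0, 0],
    [0, 0, 0.002, 0, 0, 0],
    [0, 0, 0.002, 0, 0, 0],
    [0, 0, 0.002, 0, 0, 0],
    [0, 0, 0.002, 0, 0, 0],
    [0, 0, 0.002, 0, 0, 0],
    [0, 0, 0.002, 0, 0, 0],
  ],
  aperture=0,
  grip_force=50,
)

```text
time_s: 2.3
eef_pos: [416.1, 261.5, 202.9]
ee_rot: [0.0, 0.288, 0.958, 0.0]
force: [0.2, 1.0, 3.1]
grip_width: 0.426
grip_force: 49.7
```

run_rows(
  increments=[
    [0, 0, -0.02, 0, 0, 0],
    [0, 0, -0.06, 0, 0, 0],
    [0, 0, -0.1, 0, 0, 0],
    [0, 0, -0.13, 0, 0, 0],
    [0, 0, -0.13, 0, 0, 0],
  ],
)

```text
time_s: 2.8
eef_pos: [416.3, 261.7, 336.0]
ee_rot: [0.003, 0.288, 0.958, 0.002]
force: [-0.0, 0.4, -1.0]
grip_width: 0.432
grip_force: 50.5
```

Run:
```python
from h import *
go(RR[0],330,AR)
```

```text
[416.3 261.7 336. ] shift [-498.1 -462.8    5.7] turn [0.006 0.003 0.207] F [-0.   0.4 -1. ]
```

run_rows(
  increments=[
    [-0.02, -0.018, 0, 0, 0, 0],
    [-0.051, -0.047, 0, 0, 0, 0],
    [-0.084, -0.078, 0, 0, 0, 0],
    [-0.117, -0.109, 0, 0, 0, 0],
    [-0.15, -0.14, 0, 0, 0, 0],
    [-0.183, -0.171, 0, 0, 0, 0],
    [-0.216, -0.202, 0, 0, 0, 0],
    [-0.248, -0.232, 0, 0, 0, 0],
  ],
)

```text
time_s: 3.6
eef_pos: [494.9, -70.7, 331.3]
ee_rot: [-0.001, 0.288, 0.958, 0.0]
force: [1.3, 0.3, -1.1]
grip_width: 0.429
grip_force: 50.5
```

run_rows(
  increments=[
    [-0.033, -0.03, 0, 0, 0, 0.0191],
    [-0.066, -0.061, 0, 0, 0, 0.0382],
    [-0.099, -0.092, 0, 0, 0, 0.0637],
    [-0.132, -0.122, 0, 0, 0, 0.0828],
    [-0.165, -0.153, 0, 0, 0, 0.1019],
    [-0.198, -0.183, 0, 0, 0, 0.121],
    [-0.231, -0.213, 0, 0, 0, 0.1318],
    [-0.25, -0.231, 0, 0, 0, 0.1318],
  ],
)

```text
time_s: 4.4
eef_pos: [576.1, -402.3, 329.9]
ee_rot: [-0.001, 0.386, 0.922, 0.0]
force: [-0.7, -0.1, -1.9]
grip_width: 0.428
grip_force: 50.5
```

run_rows(
  increments=[
    [0, 0, 0, 0, 0, 0],
    [0, 0, 0, 0, 0, 0],
  ],
)

```text
time_s: 4.6
eef_pos: [576.2, -399.4, 330.4]
ee_rot: [-0.002, 0.385, 0.923, 0.001]
force: [0.5, 0.3, -1.3]
grip_width: 0.43
grip_force: 50.5
```

Run:
```python
from h import *
go(RR[0],208,AR)
```

```text
[ 576.2 -399.4  330.4] shift [ -0.7   0.8 122.4] turn [ 0.    -0.003 -0.   ] F [ 0.5  0.3 -1.3]
```

To row units: 118 mm / 1000 = 0.118, 114 mm / 1000 = 0.114.

run_rows(
  increments=[
    [0, 0.001, 0.035, 0, 0, 0],
    [0, 0.001, 0.075, 0, 0, 0],
    [0, 0.001, 0.09, 0, 0, 0],
    [0, 0.001, 0.1, 0, 0, 0],
    [0, 0.001, 0.108, 0, 0, 0],
    [0, 0.001, 0.114, 0, 0, 0],
    [0, 0.001, 0.118, 0, 0, 0],
    [0, 0.001, 0.118, 0, 0, 0],
  ],
)

```text
time_s: 5.4
eef_pos: [577.1, -398.6, 214.8]
ee_rot: [0.0, 0.385, 0.923, -0.0]
force: [0.6, -0.6, -1.1]
grip_width: 0.426
grip_force: 50.5
```

run_rows(
  increments=[
    [0, 0, 0.002, 0, 0, 0],
    [0, 0, 0.003, 0, 0, 0],
    [0, 0, 0.004, 0, 0, 0],
    [0, 0, 0.004, 0, 0, 0],
  ],
)

```text
time_s: 5.8
eef_pos: [577.0, -398.6, 210.7]
ee_rot: [-0.0, 0.385, 0.923, -0.0]
force: [-0.3, -0.4, -2.1]
grip_width: 0.43
grip_force: 50.5
```

Run:
```python
from h import *
go(RR[0],208,AR)
```

```text
[ 577.  -398.6  210.7] shift [-0.2 -0.3  2.7] turn [-0. -0. -0.] F [-0.3 -0.4 -2.1]
```

Nothing has touched yet, so I lower in small steps until the force shows seating.

To row units: 1.5 mm / 1000 = 0.0015.

run_rows(
  increments=[
    [0, 0, 0.0015, 0, 0, 0],
    [0, 0, 0.0015, 0, 0, 0],
    [0, 0, 0.0015, 0, 0, 0],
  ],
)

```text
time_s: 6.1
eef_pos: [577.0, -398.6, 209.2]
ee_rot: [-0.0, 0.385, 0.923, 0.0]
force: [-0.0, -1.2, -1.4]
grip_width: 0.43
grip_force: 50.5
```

run_rows(
  increments=[
    [0, 0, 0.0015, 0, 0, 0],
    [0, 0, 0.0015, 0, 0, 0],
    [0, 0, 0.0015, 0, 0, 0],
  ],
)

```text
time_s: 6.4
eef_pos: [577.1, -398.7, 208.1]
ee_rot: [0.0, 0.385, 0.923, -0.0]
force: [0.0, 0.2, 2.7]
grip_width: 0.428
grip_force: 50.9
```

run_rows(
  increments=[
    [0, 0, 0.0015, 0, 0, 0],
    [0, 0, 0.0015, 0, 0, 0],
    [0, 0, 0.0015, 0, 0, 0],
  ],
)

```text
time_s: 6.7
eef_pos: [577.2, -398.7, 207.6]
ee_rot: [0.001, 0.385, 0.923, -0.0]
force: [-3.6, 2.8, 9.3]
grip_width: 0.43
grip_force: 51.6
```

Seated at TCP z≈208, as predicted. I release and retreat.

To row units: -1 mm / 1000 = -0.001.

run_rows(
  increments=[
    [0, 0, -0.001, 0, 0, 0],
    [0, 0, -0.001, 0, 0, 0],
    [0, 0, -0.001, 0, 0, 0],
    [0, 0, -0.001, 0, 0, 0],
    [0, 0, -0.001, 0, 0, 0],
  ],
  aperture=1.0,
)

```text
time_s: 7.2
eef_pos: [577.0, -398.6, 207.0]
ee_rot: [-0.0, 0.385, 0.923, 0.0]
force: [0.3, 0.3, 0.0]
grip_width: 0.996
grip_force: 0.0
```

run_rows(
  increments=[
    [0, 0, -0.02, 0, 0, 0],
    [0, 0, -0.055, 0, 0, 0],
    [0, 0, -0.09, 0, 0, 0],
    [0, 0, -0.113, 0, 0, 0],
    [0, 0, -0.113, 0, 0, 0],
  ],
)

```text
time_s: 7.7
eef_pos: [577.2, -398.7, 324.3]
ee_rot: [0.003, 0.385, 0.923, -0.001]
force: [0.1, -0.8, 0.3]
grip_width: 0.999
grip_force: 0.0
```

Run:
```python
from h import *
go(L[1],330,AL)
```

```text
[ 577.2 -398.7  324.3] shift [518.1 363.2  -9.2] turn [-0.001  0.007 -0.207] F [ 0.1 -0.8  0.3]
```

To row units: 259 mm / 1000 = 0.259, 225 mm / 1000 = 0.225.

run_rows(
  increments=[
    [0.022, 0.015, 0, 0, 0, 0],
    [0.055, 0.038, 0, 0, 0, 0],
    [0.089, 0.062, 0, 0, 0, 0],
    [0.123, 0.086, 0, 0, 0, 0],
    [0.157, 0.11, 0, 0, 0, 0],
    [0.191, 0.134, 0, 0, 0, 0],
    [0.225, 0.158, 0, 0, 0, 0],
    [0.259, 0.182, 0, 0, 0, 0],
  ],
)

```text
time_s: 8.5
eef_pos: [523.5, -84.9, 319.2]
ee_rot: [-0.001, 0.385, 0.923, 0.0]
force: [0.8, -0.3, -0.4]
grip_width: 1.002
grip_force: 0.0
```

run_rows(
  increments=[
    [0.034, 0.024, 0, 0, 0, -0.0191],
    [0.068, 0.048, 0, 0, 0, -0.0382],
    [0.102, 0.072, 0, 0, 0, -0.0637],
    [0.136, 0.096, 0, 0, 0, -0.0828],
    [0.17, 0.119, 0, 0, 0, -0.1019],
    [0.204, 0.143, 0, 0, 0, -0.121],
    [0.238, 0.167, 0, 0, 0, -0.1318],
    [0.259, 0.1815, 0, 0, 0, -0.1318],
  ],
)

```text
time_s: 9.3
eef_pos: [470.1, 227.6, 319.2]
ee_rot: [-0.001, 0.287, 0.958, -0.0]
force: [0.6, -0.8, -0.2]
grip_width: 1.0
grip_force: 0.0
```

run_rows(
  increments=[
    [0, 0, 0, 0, 0, 0],
    [0, 0, 0, 0, 0, 0],
  ],
)

```text
time_s: 9.5
eef_pos: [471.0, 225.2, 319.4]
ee_rot: [-0.001, 0.287, 0.958, -0.0]
force: [0.5, -0.7, -0.2]
grip_width: 1.0
grip_force: 0.0
```

Run:
```python
from h import *
go(L[1],200,AL)
import cv2
t=viewer.capture("top")[145:265,330:450,::-1];s=viewer.capture("scene")[230:320,260:430,::-1]
t=cv2.resize(t,(480,480),interpolation=2);s=cv2.resize(s,(320,170),interpolation=2);o=np.zeros((480,800,3),np.uint8);o[:,:480]=t;o[:170,480:]=s
cv2.imwrite("pics/p1.png",o)
```

```text
[471.  225.2 319.4] shift [ -0.2  -0.  119.4] turn [-0.001 -0.001  0.001] F [ 0.5 -0.7 -0.2]
```

View pics/p1.png

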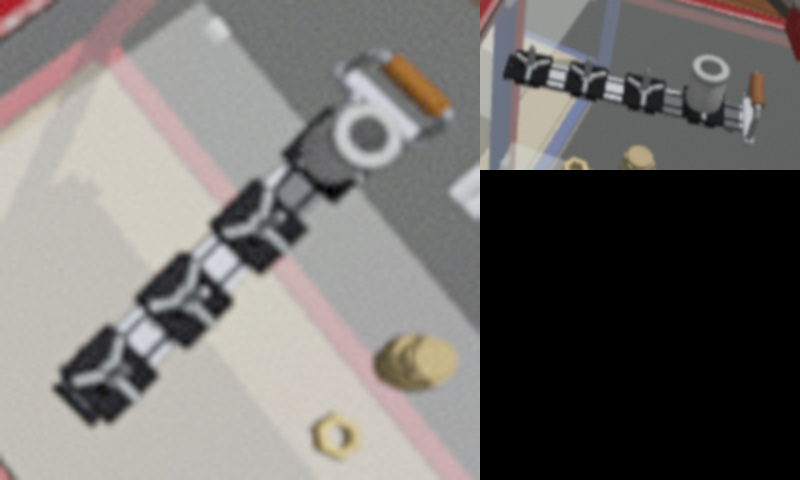

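The steel ferrule stands upright over the handle-end pin, with its rim at about (368,135) in the crop. Next is the medium ferrule.

To row units: 119 mm / 1000 = 0.119, 115 mm / 1000 = 0.115.

run_rows(
  increments=[
    [0, 0, 0.025, 0, 0, 0],
    [0, 0, 0.06, 0, 0, 0],
    [0, 0, 0.095, 0, 0, 0],
    [0, 0, 0.115, 0, 0, 0],
    [0, 0, 0.119, 0, 0, 0],
    [0, 0, 0.119, 0, 0, 0],
    [0, 0, 0.119, 0, 0, 0],
  ],
)

```text
time_s: 10.3
eef_pos: [471.7, 225.0, 202.4]
ee_rot: [0.001, 0.288, 0.958, 0.0]
force: [-0.4, -0.3, -0.3]
grip_width: 1.0
grip_force: 0.0
```

run_rows(
  increments=[
    [0, 0, 0, 0, 0, 0],
    [0, 0, 0, 0, 0, 0],
    [0, 0, 0, 0, 0, 0],
    [0, 0, 0, 0, 0, 0],
    [0, 0, 0, 0, 0, 0],
    [0, 0, 0, 0, 0, 0],
    [0, 0, 0, 0, 0, 0],
  ],
  aperture=0,
  grip_force=50,
)

```text
time_s: 11.0
eef_pos: [471.2, 225.3, 201.3]
ee_rot: [0.0, 0.288, 0.958, 0.0]
force: [-0.0, 0.5, 2.7]
grip_width: 0.354
grip_force: 49.2
```

run_rows(
  increments=[
    [0, 0, -0.02, 0, 0, 0],
    [0, 0, -0.06, 0, 0, 0],
    [0, 0, -0.1, 0, 0, 0],
    [0, 0, -0.13, 0, 0, 0],
    [0, 0, -0.13, 0, 0, 0],
  ],
)

```text
time_s: 11.5
eef_pos: [471.5, 225.4, 335.0]
ee_rot: [0.003, 0.288, 0.958, 0.002]
force: [-0.5, 0.1, -1.2]
grip_width: 0.357
grip_force: 49.6
```

Run:
```python
from h import *
go(RR[1],330,AR)
```

```text
[471.5 225.4 335. ] shift [-367.6 -449.3    4.5] turn [0.006 0.004 0.207] F [-0.5  0.1 -1.2]
```

To row units: -225 mm / 1000 = -0.225, -184 mm / 1000 = -0.184.

run_rows(
  increments=[
    [-0.015, -0.018, 0, 0, 0, 0],
    [-0.038, -0.046, 0, 0, 0, 0],
    [-0.062, -0.076, 0, 0, 0, 0],
    [-0.086, -0.106, 0, 0, 0, 0],
    [-0.11, -0.135, 0, 0, 0, 0],
    [-0.134, -0.165, 0, 0, 0, 0],
    [-0.159, -0.195, 0, 0, 0, 0],
    [-0.184, -0.225, 0, 0, 0, 0],
  ],
)

```text
time_s: 12.3
eef_pos: [500.4, -65.5, 330.2]
ee_rot: [-0.001, 0.288, 0.958, 0.0]
force: [0.3, -0.2, -1.0]
grip_width: 0.355
grip_force: 49.6
```

run_rows(
  increments=[
    [-0.024, -0.029, 0, 0, 0, 0.0191],
    [-0.048, -0.059, 0, 0, 0, 0.0382],
    [-0.072, -0.089, 0, 0, 0, 0.0637],
    [-0.096, -0.118, 0, 0, 0, 0.0828],
    [-0.12, -0.148, 0, 0, 0, 0.1019],
    [-0.144, -0.178, 0, 0, 0, 0.121],
    [-0.168, -0.207, 0, 0, 0, 0.1318],
    [-0.1836, -0.2243, 0, 0, 0, 0.1318],
  ],
)

```text
time_s: 13.1
eef_pos: [529.8, -354.7, 329.5]
ee_rot: [-0.001, 0.386, 0.922, 0.0]
force: [0.5, 0.5, -1.2]
grip_width: 0.356
grip_force: 49.6
```

run_rows(
  increments=[
    [0, 0, 0, 0, 0, 0],
    [0, 0, 0, 0, 0, 0],
  ],
)

```text
time_s: 13.3
eef_pos: [530.1, -352.1, 329.8]
ee_rot: [-0.001, 0.385, 0.923, 0.001]
force: [-0.2, 1.0, -0.4]
grip_width: 0.353
grip_force: 49.6
```

Run:
```python
from h import *
go(RR[1],206,AR)
```

```text
[ 530.1 -352.1  329.8] shift [ -0.7   0.5 123.8] turn [ 0.    -0.002 -0.   ] F [-0.2  1.  -0.4]
```

To row units: 121 mm / 1000 = 0.121, 117 mm / 1000 = 0.117.

run_rows(
  increments=[
    [0, 0, 0.035, 0, 0, 0],
    [0, 0, 0.075, 0, 0, 0],
    [0, 0, 0.09, 0, 0, 0],
    [0, 0, 0.1, 0, 0, 0],
    [0, 0, 0.11, 0, 0, 0],
    [0, 0, 0.117, 0, 0, 0],
    [0, 0, 0.121, 0, 0, 0],
    [0, 0, 0.121, 0, 0, 0],
  ],
)

```text
time_s: 14.1
eef_pos: [530.3, -352.2, 210.2]
ee_rot: [0.0, 0.385, 0.923, 0.0]
force: [-0.0, -0.0, -0.8]
grip_width: 0.357
grip_force: 49.6
```

run_rows(
  increments=[
    [0, 0, 0.001, 0, 0, 0],
    [0, 0, 0.002, 0, 0, 0],
    [0, 0, 0.002, 0, 0, 0],
  ],
)

```text
time_s: 14.4
eef_pos: [530.2, -352.3, 208.4]
ee_rot: [0.0, 0.385, 0.923, -0.0]
force: [0.4, 0.4, -0.2]
grip_width: 0.359
grip_force: 49.6
```

run_rows(
  increments=[
    [0, 0, 0.001, 0, 0, 0],
    [0, 0, 0.0015, 0, 0, 0],
    [0, 0, 0.0015, 0, 0, 0],
  ],
)

```text
time_s: 14.7
eef_pos: [530.2, -352.3, 206.8]
ee_rot: [0.0, 0.385, 0.923, -0.0]
force: [0.0, 0.1, 0.2]
grip_width: 0.358
grip_force: 49.7
```

To row units: 1.5 mm / 1000 = 0.0015, 1 mm / 1000 = 0.001.

run_rows(
  increments=[
    [0, 0, 0.001, 0, 0, 0],
    [0, 0, 0.0015, 0, 0, 0],
    [0, 0, 0.0015, 0, 0, 0],
  ],
)

```text
time_s: 15.0
eef_pos: [530.4, -352.3, 206.1]
ee_rot: [0.0, 0.385, 0.923, -0.0]
force: [-0.5, 1.8, 5.9]
grip_width: 0.358
grip_force: 50.4
```

Seated. I release, lift and go back for the brass one.

To row units: -0.5 mm / 1000 = -0.0005.

run_rows(
  increments=[
    [0, 0, -0.0005, 0, 0, 0],
    [0, 0, -0.0005, 0, 0, 0],
    [0, 0, -0.0005, 0, 0, 0],
    [0, 0, -0.0005, 0, 0, 0],
    [0, 0, -0.0005, 0, 0, 0],
  ],
  aperture=1.0,
)

```text
time_s: 15.5
eef_pos: [530.2, -352.2, 205.6]
ee_rot: [-0.0, 0.385, 0.923, 0.0]
force: [-0.4, 0.5, -0.2]
grip_width: 1.002
grip_force: 0.0
```

run_rows(
  increments=[
    [0, 0, -0.02, 0, 0, 0],
    [0, 0, -0.055, 0, 0, 0],
    [0, 0, -0.09, 0, 0, 0],
    [0, 0, -0.12, 0, 0, 0],
    [0, 0, -0.12, 0, 0, 0],
    [0, 0, -0.12, 0, 0, 0],
  ],
)

```text
time_s: 16.1
eef_pos: [530.2, -352.1, 325.7]
ee_rot: [0.0, 0.385, 0.923, -0.0]
force: [0.5, -0.4, -0.3]
grip_width: 0.999
grip_force: 0.0
```

Run:
```python
from h import *
go(L[2],330,AL)
```

```text
[ 530.2 -352.1  325.7] shift [387.4 377.4  -4.5] turn [-0.     0.    -0.207] F [ 0.5 -0.4 -0.3]
```

To row units: 194 mm / 1000 = 0.194, 189 mm / 1000 = 0.189.

run_rows(
  increments=[
    [0.016, 0.015, 0, 0, 0, 0],
    [0.041, 0.04, 0, 0, 0, 0],
    [0.066, 0.065, 0, 0, 0, 0],
    [0.091, 0.089, 0, 0, 0, 0],
    [0.116, 0.113, 0, 0, 0, 0],
    [0.142, 0.138, 0, 0, 0, 0],
    [0.168, 0.163, 0, 0, 0, 0],
    [0.194, 0.189, 0, 0, 0, 0],
  ],
)

```text
time_s: 16.9
eef_pos: [527.7, -79.9, 324.2]
ee_rot: [-0.001, 0.385, 0.923, -0.0]
force: [0.1, -0.0, 0.1]
grip_width: 0.999
grip_force: 0.0
```

run_rows(
  increments=[
    [0.025, 0.024, 0, 0, 0, -0.0191],
    [0.05, 0.049, 0, 0, 0, -0.0382],
    [0.075, 0.074, 0, 0, 0, -0.0637],
    [0.101, 0.098, 0, 0, 0, -0.0828],
    [0.127, 0.123, 0, 0, 0, -0.1019],
    [0.153, 0.148, 0, 0, 0, -0.121],
    [0.177, 0.173, 0, 0, 0, -0.1318],
    [0.1934, 0.1884, 0, 0, 0, -0.1318],
  ],
)

```text
time_s: 17.7
eef_pos: [525.6, 190.7, 324.0]
ee_rot: [-0.001, 0.287, 0.958, -0.0]
force: [-0.3, -0.8, -0.0]
grip_width: 1.001
grip_force: 0.0
```

run_rows(
  increments=[
    [0, 0, 0, 0, 0, 0],
    [0, 0, 0, 0, 0, 0],
  ],
)

```text
time_s: 17.9
eef_pos: [525.9, 188.4, 324.4]
ee_rot: [-0.001, 0.287, 0.958, -0.001]
force: [-0.6, 0.3, 0.1]
grip_width: 1.0
grip_force: 0.0
```

Run:
```python
from h import *
go(L[2],203,AL)
```

```text
[525.9 188.4 324.4] shift [-1.000e-01  5.000e-01  1.214e+02] turn [-0.002 -0.002  0.001] F [-0.6  0.3  0.1]
```

To row units: 121 mm / 1000 = 0.121, 115 mm / 1000 = 0.115.

run_rows(
  increments=[
    [0, 0, 0.025, 0, 0, 0],
    [0, 0, 0.06, 0, 0, 0],
    [0, 0, 0.095, 0, 0, 0],
    [0, 0, 0.115, 0, 0, 0],
    [0, 0, 0.121, 0, 0, 0],
    [0, 0, 0.121, 0, 0, 0],
    [0, 0, 0.121, 0, 0, 0],
  ],
)

```text
time_s: 18.6
eef_pos: [526.5, 188.2, 205.8]
ee_rot: [0.001, 0.288, 0.958, 0.0]
force: [1.2, -0.3, 0.4]
grip_width: 0.999
grip_force: 0.0
```

run_rows(
  increments=[
    [0, 0, 0, 0, 0, 0],
    [0, 0, 0, 0, 0, 0],
    [0, 0, 0, 0, 0, 0],
    [0, 0, 0, 0, 0, 0],
    [0, 0, 0, 0, 0, 0],
    [0, 0, 0, 0, 0, 0],
    [0, 0, 0, 0, 0, 0],
  ],
  aperture=0,
  grip_force=50,
)

```text
time_s: 19.3
eef_pos: [526.1, 188.7, 205.0]
ee_rot: [0.0, 0.288, 0.958, 0.0]
force: [-1.6, 0.3, 5.5]
grip_width: 0.43
grip_force: 49.7
```

run_rows(
  increments=[
    [0, 0, -0.02, 0, 0, 0],
    [0, 0, -0.06, 0, 0, 0],
    [0, 0, -0.1, 0, 0, 0],
    [0, 0, -0.13, 0, 0, 0],
    [0, 0, -0.13, 0, 0, 0],
  ],
)

```text
time_s: 19.8
eef_pos: [526.5, 188.7, 338.6]
ee_rot: [0.003, 0.288, 0.958, 0.001]
force: [0.1, -0.2, -1.4]
grip_width: 0.426
grip_force: 50.3
```

Run:
```python
from h import *
go(RR[2],330,AR)
```

```text
[526.5 188.7 338.6] shift [-236.9 -435.3    7.8] turn [0.005 0.005 0.207] F [ 0.1 -0.2 -1.4]
```

To row units: -218 mm / 1000 = -0.218, -190 mm / 1000 = -0.19.

run_rows(
  increments=[
    [-0.01, -0.018, 0, 0, 0, 0],
    [-0.025, -0.045, 0, 0, 0, 0],
    [-0.04, -0.074, 0, 0, 0, 0],
    [-0.056, -0.103, 0, 0, 0, 0],
    [-0.072, -0.132, 0, 0, 0, 0],
    [-0.088, -0.161, 0, 0, 0, 0],
    [-0.104, -0.19, 0, 0, 0, 0],
    [-0.119, -0.218, 0, 0, 0, 0],
  ],
)

```text
time_s: 20.6
eef_pos: [504.8, -60.3, 333.5]
ee_rot: [-0.001, 0.288, 0.958, 0.0]
force: [0.6, 0.4, -0.1]
grip_width: 0.432
grip_force: 50.3
```

run_rows(
  increments=[
    [-0.016, -0.028, 0, 0, 0, 0.0191],
    [-0.032, -0.057, 0, 0, 0, 0.0382],
    [-0.048, -0.086, 0, 0, 0, 0.0637],
    [-0.063, -0.115, 0, 0, 0, 0.0828],
    [-0.078, -0.144, 0, 0, 0, 0.1019],
    [-0.093, -0.172, 0, 0, 0, 0.121],
    [-0.108, -0.199, 0, 0, 0, 0.1318],
    [-0.118, -0.217, 0, 0, 0, 0.1318],
  ],
)

```text
time_s: 21.4
eef_pos: [483.5, -306.9, 333.3]
ee_rot: [-0.001, 0.386, 0.922, 0.0]
force: [0.1, -0.8, -0.1]
grip_width: 0.43
grip_force: 50.3
```

run_rows(
  increments=[
    [0, 0, 0, 0, 0, 0],
    [0, 0, 0, 0, 0, 0],
  ],
)

```text
time_s: 21.6
eef_pos: [483.9, -304.8, 333.6]
ee_rot: [-0.001, 0.385, 0.923, 0.0]
force: [-0.7, 0.4, -1.1]
grip_width: 0.429
grip_force: 50.3
```

Run:
```python
from h import *
go(RR[2],210,AR)
```

```text
[ 483.9 -304.8  333.6] shift [ -0.8   0.  123.6] turn [ 0.    -0.002 -0.   ] F [-0.7  0.4 -1.1]
```

To row units: 121 mm / 1000 = 0.121, 117 mm / 1000 = 0.117.

run_rows(
  increments=[
    [0, 0, 0.035, 0, 0, 0],
    [0, 0, 0.075, 0, 0, 0],
    [0, 0, 0.09, 0, 0, 0],
    [0, 0, 0.1, 0, 0, 0],
    [0, 0, 0.11, 0, 0, 0],
    [0, 0, 0.117, 0, 0, 0],
    [0, 0, 0.121, 0, 0, 0],
    [0, 0, 0.121, 0, 0, 0],
  ],
)

```text
time_s: 22.4
eef_pos: [484.1, -305.0, 213.6]
ee_rot: [-0.0, 0.385, 0.923, 0.0]
force: [-0.3, 0.3, -0.6]
grip_width: 0.426
grip_force: 50.3
```

run_rows(
  increments=[
    [0, 0, 0.001, 0, 0, 0],
    [0, 0, 0.002, 0, 0, 0],
    [0, 0, 0.002, 0, 0, 0],
  ],
)

```text
time_s: 22.7
eef_pos: [484.0, -305.1, 211.8]
ee_rot: [0.0, 0.385, 0.923, -0.0]
force: [-0.5, -0.3, -0.2]
grip_width: 0.426
grip_force: 50.3
```

run_rows(
  increments=[
    [0, 0, 0.001, 0, 0, 0],
    [0, 0, 0.0015, 0, 0, 0],
    [0, 0, 0.0015, 0, 0, 0],
  ],
)

```text
time_s: 23.0
eef_pos: [484.1, -305.0, 210.4]
ee_rot: [0.0, 0.385, 0.923, -0.0]
force: [-0.5, 0.7, 1.1]
grip_width: 0.428
grip_force: 50.5
```

run_rows(
  increments=[
    [0, 0, 0.001, 0, 0, 0],
    [0, 0, 0.0015, 0, 0, 0],
    [0, 0, 0.0015, 0, 0, 0],
  ],
)

```text
time_s: 23.3
eef_pos: [484.2, -305.1, 209.8]
ee_rot: [0.0, 0.385, 0.923, -0.0]
force: [-2.5, 1.7, 10.1]
grip_width: 0.43
grip_force: 51.5
```

To row units: -0.5 mm / 1000 = -0.0005.

run_rows(
  increments=[
    [0, 0, -0.0005, 0, 0, 0],
    [0, 0, -0.0005, 0, 0, 0],
    [0, 0, -0.0005, 0, 0, 0],
    [0, 0, -0.0005, 0, 0, 0],
    [0, 0, -0.0005, 0, 0, 0],
  ],
  aperture=1.0,
)

```text
time_s: 23.8
eef_pos: [484.0, -305.0, 209.1]
ee_rot: [-0.0, 0.385, 0.923, 0.0]
force: [-1.1, 0.1, 0.4]
grip_width: 1.002
grip_force: 0.0
```

run_rows(
  increments=[
    [0, 0, -0.02, 0, 0, 0],
    [0, 0, -0.055, 0, 0, 0],
    [0, 0, -0.09, 0, 0, 0],
    [0, 0, -0.12, 0, 0, 0],
    [0, 0, -0.12, 0, 0, 0],
    [0, 0, -0.12, 0, 0, 0],
  ],
)

```text
time_s: 24.4
eef_pos: [484.0, -304.9, 329.2]
ee_rot: [0.0, 0.385, 0.923, -0.0]
force: [0.1, 0.0, -0.9]
grip_width: 0.998
grip_force: 0.0
```

Run:
```python
from h import *
go(L[3],330,AL)
```

```text
[ 484.  -304.9  329.2] shift [256.8 390.5  -0.9] turn [-0.     0.    -0.207] F [ 0.1  0.  -0.9]
```

To row units: 195 mm / 1000 = 0.195, 169 mm / 1000 = 0.169.

run_rows(
  increments=[
    [0.01, 0.015, 0, 0, 0, 0],
    [0.026, 0.04, 0, 0, 0, 0],
    [0.043, 0.065, 0, 0, 0, 0],
    [0.06, 0.091, 0, 0, 0, 0],
    [0.077, 0.117, 0, 0, 0, 0],
    [0.094, 0.143, 0, 0, 0, 0],
    [0.111, 0.169, 0, 0, 0, 0],
    [0.128, 0.195, 0, 0, 0, 0],
  ],
)

```text
time_s: 25.2
eef_pos: [532.5, -74.6, 327.9]
ee_rot: [-0.001, 0.385, 0.923, 0.0]
force: [0.1, -1.0, -0.6]
grip_width: 0.999
grip_force: 0.0
```

run_rows(
  increments=[
    [0.017, 0.025, 0, 0, 0, -0.0191],
    [0.034, 0.051, 0, 0, 0, -0.0382],
    [0.051, 0.077, 0, 0, 0, -0.0637],
    [0.068, 0.103, 0, 0, 0, -0.0828],
    [0.085, 0.129, 0, 0, 0, -0.1019],
    [0.102, 0.155, 0, 0, 0, -0.121],
    [0.117, 0.179, 0, 0, 0, -0.1318],
    [0.129, 0.1955, 0, 0, 0, -0.1318],
  ],
)

```text
time_s: 26.0
eef_pos: [580.4, 154.9, 327.6]
ee_rot: [-0.001, 0.287, 0.958, -0.0]
force: [0.0, -0.5, 0.4]
grip_width: 1.002
grip_force: 0.0
```

run_rows(
  increments=[
    [0, 0, 0, 0, 0, 0],
    [0, 0, 0, 0, 0, 0],
  ],
)

```text
time_s: 26.2
eef_pos: [580.4, 152.8, 328.1]
ee_rot: [-0.001, 0.287, 0.958, -0.0]
force: [-0.4, -0.7, -1.2]
grip_width: 1.004
grip_force: 0.0
```

Run:
```python
from h import *
go(L[3],207,AL)
```

```text
[580.4 152.8 328.1] shift [ -1.    0.  121.1] turn [-0.002 -0.002  0.001] F [-0.4 -0.7 -1.2]
```

To row units: 121 mm / 1000 = 0.121, 115 mm / 1000 = 0.115.

run_rows(
  increments=[
    [0, 0, 0.025, 0, 0, 0],
    [0, 0, 0.06, 0, 0, 0],
    [0, 0, 0.095, 0, 0, 0],
    [0, 0, 0.115, 0, 0, 0],
    [0, 0, 0.121, 0, 0, 0],
    [0, 0, 0.121, 0, 0, 0],
    [0, 0, 0.121, 0, 0, 0],
  ],
)

```text
time_s: 26.9
eef_pos: [581.2, 152.0, 209.4]
ee_rot: [0.001, 0.288, 0.958, 0.0]
force: [1.2, 0.6, -0.1]
grip_width: 1.002
grip_force: 0.0
```

run_rows(
  increments=[
    [0, 0, 0, 0, 0, 0],
    [0, 0, 0, 0, 0, 0],
    [0, 0, 0, 0, 0, 0],
    [0, 0, 0, 0, 0, 0],
    [0, 0, 0, 0, 0, 0],
    [0, 0, 0, 0, 0, 0],
    [0, 0, 0, 0, 0, 0],
  ],
  aperture=0,
  grip_force=50,
)

```text
time_s: 27.6
eef_pos: [581.1, 152.3, 209.1]
ee_rot: [0.001, 0.288, 0.958, 0.0]
force: [-1.1, -0.4, 5.4]
grip_width: 0.498
grip_force: 50.0
```

run_rows(
  increments=[
    [0, 0, -0.02, 0, 0, 0],
    [0, 0, -0.06, 0, 0, 0],
    [0, 0, -0.1, 0, 0, 0],
    [0, 0, -0.13, 0, 0, 0],
    [0, 0, -0.13, 0, 0, 0],
  ],
)

```text
time_s: 28.1
eef_pos: [581.2, 152.5, 342.5]
ee_rot: [0.004, 0.288, 0.958, 0.001]
force: [0.1, -0.4, -1.9]
grip_width: 0.494
grip_force: 51.3
```

Run:
```python
from h import *
go(RR[3],330,AR)
```

```text
[581.2 152.5 342.5] shift [-106.6 -421.7   11.2] turn [0.005 0.006 0.207] F [ 0.1 -0.4 -1.9]
```

To row units: -211 mm / 1000 = -0.211, -183 mm / 1000 = -0.183.

run_rows(
  increments=[
    [-0.004, -0.017, 0, 0, 0, 0],
    [-0.011, -0.043, 0, 0, 0, 0],
    [-0.018, -0.071, 0, 0, 0, 0],
    [-0.025, -0.099, 0, 0, 0, 0],
    [-0.032, -0.127, 0, 0, 0, 0],
    [-0.039, -0.155, 0, 0, 0, 0],
    [-0.046, -0.183, 0, 0, 0, 0],
    [-0.053, -0.211, 0, 0, 0, 0],
  ],
)

```text
time_s: 28.9
eef_pos: [508.1, -53.9, 337.0]
ee_rot: [-0.001, 0.288, 0.958, 0.0]
force: [0.6, 0.6, -1.5]
grip_width: 0.499
grip_force: 51.3
```

run_rows(
  increments=[
    [-0.007, -0.027, 0, 0, 0, 0.0191],
    [-0.014, -0.055, 0, 0, 0, 0.0382],
    [-0.021, -0.083, 0, 0, 0, 0.0637],
    [-0.028, -0.111, 0, 0, 0, 0.0828],
    [-0.035, -0.139, 0, 0, 0, 0.1019],
    [-0.042, -0.167, 0, 0, 0, 0.121],
    [-0.048, -0.193, 0, 0, 0, 0.1318],
    [-0.0535, -0.211, 0, 0, 0, 0.1318],
  ],
)

```text
time_s: 29.7
eef_pos: [436.3, -259.7, 336.9]
ee_rot: [-0.001, 0.386, 0.923, 0.0]
force: [-0.3, -0.1, -1.9]
grip_width: 0.495
grip_force: 51.3
```

run_rows(
  increments=[
    [0, 0, 0, 0, 0, 0],
    [0, 0, 0, 0, 0, 0],
  ],
)

```text
time_s: 29.9
eef_pos: [437.1, -258.2, 337.3]
ee_rot: [-0.001, 0.385, 0.923, 0.0]
force: [-0.7, -0.8, -1.2]
grip_width: 0.495
grip_force: 51.3
```

Run:
```python
from h import *
go(RR[3],214,AR)
```

```text
[ 437.1 -258.2  337.3] shift [ -0.8   0.5 123.3] turn [ 0.    -0.002 -0.001] F [-0.7 -0.8 -1.2]
```

To row units: 121 mm / 1000 = 0.121, 117 mm / 1000 = 0.117.

run_rows(
  increments=[
    [-0.0005, 0.0005, 0.035, 0, 0, 0],
    [-0.0005, 0.0005, 0.075, 0, 0, 0],
    [-0.0005, 0.0005, 0.09, 0, 0, 0],
    [-0.0005, 0.0005, 0.1, 0, 0, 0],
    [-0.0005, 0.0005, 0.11, 0, 0, 0],
    [-0.0005, 0.0005, 0.117, 0, 0, 0],
    [-0.0005, 0.0005, 0.121, 0, 0, 0],
    [-0.0005, 0.0005, 0.121, 0, 0, 0],
  ],
)

```text
time_s: 30.7
eef_pos: [437.9, -258.4, 217.1]
ee_rot: [0.0, 0.385, 0.923, 0.0]
force: [0.1, 0.3, -1.6]
grip_width: 0.498
grip_force: 51.4
```

run_rows(
  increments=[
    [0, 0, 0.001, 0, 0, 0],
    [0, 0, 0.002, 0, 0, 0],
    [0, 0, 0.002, 0, 0, 0],
  ],
)

```text
time_s: 31.0
eef_pos: [437.9, -258.5, 215.3]
ee_rot: [0.0, 0.385, 0.923, -0.0]
force: [-0.2, -0.0, -1.6]
grip_width: 0.495
grip_force: 51.4
```

run_rows(
  increments=[
    [0, 0, 0.001, 0, 0, 0],
    [0, 0, 0.0015, 0, 0, 0],
    [0, 0, 0.0015, 0, 0, 0],
  ],
)

```text
time_s: 31.3
eef_pos: [438.0, -258.6, 214.1]
ee_rot: [0.0, 0.385, 0.923, -0.0]
force: [-1.1, 0.0, 4.5]
grip_width: 0.495
grip_force: 52.0
```

run_rows(
  increments=[
    [0, 0, 0.001, 0, 0, 0],
    [0, 0, 0.0015, 0, 0, 0],
    [0, 0, 0.0015, 0, 0, 0],
  ],
)

```text
time_s: 31.6
eef_pos: [438.1, -258.6, 213.7]
ee_rot: [0.001, 0.385, 0.923, -0.0]
force: [-4.6, 3.1, 18.3]
grip_width: 0.496
grip_force: 53.3
```

Seated. I release, lift clear and move aside for a last look.

To row units: -0.5 mm / 1000 = -0.0005.

run_rows(
  increments=[
    [0, 0, -0.0005, 0, 0, 0],
    [0, 0, -0.0005, 0, 0, 0],
    [0, 0, -0.0005, 0, 0, 0],
    [0, 0, -0.0005, 0, 0, 0],
    [0, 0, -0.0005, 0, 0, 0],
  ],
  aperture=1.0,
)

```text
time_s: 32.1
eef_pos: [437.9, -258.5, 212.6]
ee_rot: [-0.0, 0.385, 0.923, 0.0]
force: [-0.4, -0.3, 0.4]
grip_width: 1.002
grip_force: 0.0
```

run_rows(
  increments=[
    [0, 0, -0.02, 0, 0, 0],
    [0, 0, -0.055, 0, 0, 0],
    [0, 0, -0.09, 0, 0, 0],
    [0, 0, -0.13, 0, 0, 0],
    [0, 0, -0.13, 0, 0, 0],
  ],
)

```text
time_s: 32.6
eef_pos: [438.4, -258.8, 347.5]
ee_rot: [0.004, 0.385, 0.923, -0.002]
force: [0.3, 0.1, -0.7]
grip_width: 0.999
grip_force: 0.0
```

run_rows(
  increments=[
    [0.015, 0.02, 0, 0, 0, 0],
    [0.035, 0.05, 0, 0, 0, 0],
    [0.055, 0.085, 0, 0, 0, 0],
    [0.075, 0.12, 0, 0, 0, 0],
    [0.095, 0.155, 0, 0, 0, 0],
    [0.11, 0.19, 0, 0, 0, 0],
    [0.12, 0.21, 0, 0, 0, 0],
    [0.12, 0.21, 0, 0, 0, 0],
  ],
)

```text
time_s: 33.4
eef_pos: [503.1, -23.3, 341.9]
ee_rot: [-0.001, 0.384, 0.923, 0.0]
force: [-0.0, -0.3, 1.0]
grip_width: 0.997
grip_force: 0.0
```

Run:
```python
from h import *
import cv2
t=viewer.capture("top")[145:265,330:450,::-1];s=viewer.capture("scene")[225:325,260:430,::-1]
o=np.zeros((480,800,3),np.uint8);o[:,:400]=cv2.resize(t,(400,480),interpolation=2);o[:236,400:]=cv2.resize(s,(400,236),interpolation=2)
o[240:,400:]=cv2.resize(viewer.capture("scene")[:,:,::-1],(400,240))
cv2.imwrite("pics/end.png",o)
```

```text
(no output)
```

View pics/end.png

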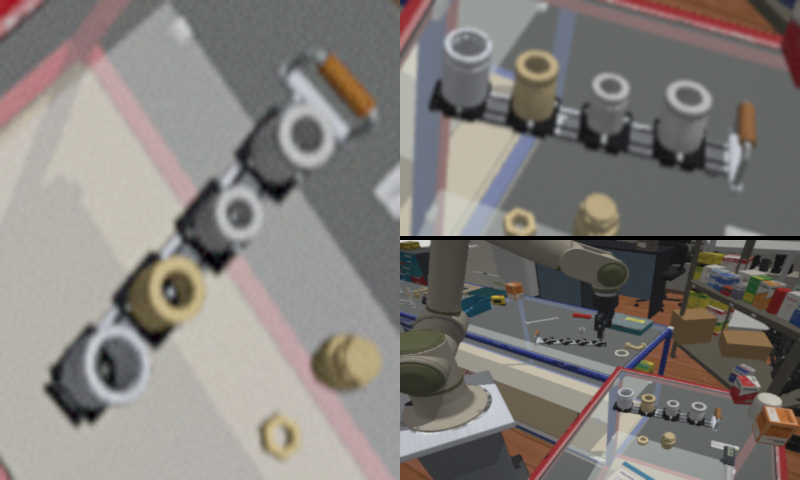

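All four stand upright on the right rail, in handle-first order: steel (305,137), medium (240,213), brass (168,290) and wide (117,365) in the top crop. The arm is clear, so I hand in the job.

run_rows(
  increments=[
    [0, 0, 0, 0, 0, 0],
    [0, 0, 0, 0, 0, 0],
    [0, 0, 0, 0, 0, 0],
  ],
)

```text
time_s: 33.85
eef_pos: [502.7, -26.0, 342.7]
ee_rot: [0.0, 0.386, 0.923, -0.0]
force: [-0.1, -0.6, 0.5]
grip_width: 1.002
grip_force: 0.0
```

```bash
python3 -c "
from rig import ctrl, viewer, monitor
print(ctrl.finish_job())"
```

```text
the job is handed in; nothing more can be done
None
```

All four ferrules now stand upright and seated on the right rail's pins in the original queue order (steel nearest the handle, then medium, brass, wide), and the job was handed in at about 34 s with the arm clear.

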